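# Hang a test weight on the load peg of a force test stand behind its drop flap

### The arm

A 6-joint arm with a two-finger parallel gripper is mounted at the origin on a cart in front of the work surface, level with it; the furniture and walls round the work are solid. World frame = base frame: x ahead of the robot, y to its left, z up, the work surface at z = 0. Lengths are in mm, angles in rad, forces in N, time in s.
With the tool pointing down it reaches from about 400 to 925 mm from the base axis. Payload 12.5 kg.
Tool frame: the origin (TCP) lies midway between the tips of the shut fingers; the grasp point (between the pads) lies 19 mm behind it; z points along the fingers, y is the direction in which the jaws open and shut (so a half turn about z gives the same grasp; the last joint's range is limited). The gripper opens to 95 mm and grips with 3 to 60 N. Pads are 20 mm wide; open, the fingers measure 119 mm over their backs; the gripper's body (75 mm by 180 mm) begins 59 mm behind the grasp point.
Start: joints at [1.201, 0.491, 1.559, -0, 1.092, -0.106], TCP at [162.952, 603.402, 214.661] pointing down, gripper open.
Joint ranges: [-3.1, 3.1], [-0.84, 2.19], [0.05, 2.79], [-1.13, 4.28], [0.06, 2.93], [-2.69, 2.69]. Speed limits (rad/s): [2.22, 2.22, 2.79, 3.14, 3.14, 3.14].

### API

Orientations are given as [roll, pitch, yaw] about the fixed x, y, z axes, in that order (R = Rz(yaw) Ry(pitch) Rx(roll)).
In Python, from cell import env gives the robot as it stands.
- The arm moves only by the tool drive_tool, never from a script. Its argument "increments" is a list of rows, each a list of 2 entries, a list of its own where there are three numbers: the shift along the tool's x, y, z as a fraction of full scale, then the turn, a rotation vector about the tool's x, y, z as a fraction of full scale. In form: [[[x, y, z], [ax, ay, az]], ...]. A call has 1 to 5 rows; each row shifts and turns the commanded pose from where the row before left it, along the tool's axes as they then stand; what a row does not reach is not made up. Full scale, the value 1, is 30 mm for a shift and 0.08 rad for a turn. A row lasts 1/12 s, in which the tool goes at most 41.7 mm and 7.16 degrees, less where a joint would pass 70% of its speed; a pose out of reach is approached as far as the arm can. A call with a number of a shift or a turn outside -1 to 1 is refused whole. A call with a gripper value outside its range is refused whole. "jaw" is the opening, from -1 (shut) to 1 (fully open), so that 0 is half open, set as the call begins (left out, the last holds). The fingers move at their own pace and stop on an object; the grip force is fixed at half the most. Time passes only in rows, so rows that do not move let the fingers close. It gives the time, the measured TCP pose, the force and the opening at its end, in the units of the state.
- env.state(): the state, without advancing time (a new reading comes with each control period).
- env.read_camera(name): name is "side" or "top" or "wrist"; returns a dict with "pixels" (480x640x3 uint8, blue, green, red), "vertical_fov" (degrees; the focal length in pixels is half the picture's height over the tangent of half this angle, whatever the lens; pixels are square), "cx", "cy" (the principal point, pixels), "world_to_cam" (4x4, takes a point from world to camera coordinates). Camera axes: x right, y down, z forward; pixel columns grow to the right and rows downward; lengths in mm; the calibration is good to about 2 mm. A picture is of the moment at which its call begins. There is no depth.
- env.job_done(): hands the job in, once; it reports no verdict.
Trained networks look in a picture, given as the dict that the camera call returned (one of the last four; its "shot" number tells which), for a name from the list of things; names that differ only in an ending like _2 or _b are one class to them, and where a whole thing is asked for, a point or a joint stands for the part that bears it (a point fixed in the world has none). Each returns a list of dicts, best first, with "score" (0 to 1); they miss things now and then, are a little off and sometimes report something else, mostly with a low value. They report only what shows in the picture. A call takes as long as a camera call. They do not tell look-alikes from the thing itself.
- env.boxes_of(target, picture): "point" ([x, y, z] in mm, in world coordinates, good to about 4 mm: the middle of the surface that is visible of it).
- env.tip_of(target, picture): "point" ([x, y, z] in mm, in world coordinates, good to about 4 mm: a listed point, or the origin of a listed thing).
The state is a dict: "t": time; "joints": joint angles; "qvel": joint speeds; "tau": joint torques, N m; "eef_pos": TCP position; "tcp_rot": TCP orientation; "ft_force": force on the tool from outside, world axes, zero at the start; "moment": the same for the moment, N m; "opening": opening from 0.0 (shut) to 1.0 (fully open).
Only numpy, scipy, OpenCV 4.12 (cv2) and the standard library are available. Lean on these libraries where they do the work, as an engineer would, in place of code of your own. Each camera call takes 0.05 s, during which the arm holds its last target.

### The job

Set up the dead-weight check of the load cell: pick up the steel test weight by its eye plate, slide its eye onto the load peg of the test stand so that the yellow gravity flap is lifted by the eye, and let it down into the groove at the shoulder, where the flap falls shut behind it. Leave the weight hanging there freely and still. The carriage and the peg were left at settings that nobody noted, so find the peg and its shoulder by look and touch, and go gently: the stand must never feel more than 15 N from anything, and the things standing around must not be disturbed.

Things in the scene. Friction and masses are not known exactly. Their poses are not given: they have to be found in the camera images.
- weight_eye (a point): centre of the eye of the loose steel test weight standing on the worktop, 69 mm above its foot. The eye is a hole through an upright flat plate, along this point's x, 24 mm wide (y) and 26 mm high, from 56 to 82 mm above the foot. Plate: 8 mm thick (x), 40 mm wide (y), flat parallel side edges, from 44 to 92 mm above the foot. z up. Grasp it from above across the side edges (closing along y)
- test_weight: the same weight, 0.28 to 0.42 kg, 92 mm tall: round body 42 mm in diameter and 36 mm high, 14 mm neck, then the eye plate; front and back are alike. Origin at the centre of its foot, axes as weight_eye
- test_stand: force test stand, fixed: grey base 226 x 130 x 16 mm (x -58 to +168), column 229 mm high at x = +112; its carriage bears the load cell and the load peg, which juts out level to -x at y = 0. Origin on the worktop straight below the usual place of the peg's seat, z up. The carriage was clamped at any height: the peg's level top is 150 to 180 mm above the worktop, not reported; see or feel it
- stand_seat (a point): point on the worktop straight below the usual seat, axes as test_stand. The peg is screwed in or out, so its seat (and all of it) is up to 6 mm off this along x, not reported. The seat is a groove across the peg's top, +-5 mm along x, 2.5 mm deep; right behind it the shoulder, a block 22 mm wide, 8 mm over the peg's top; 39 mm behind, the load cell. Seated, the plate has 1 mm play
- stand_nose (a point): point on the worktop below the usual tip of the peg, 40 mm in front (-x) of the seat, axes as test_stand. The peg: two steel cheeks with a slot between, 14 mm wide over all, 12 mm high, round nose of 6 mm, then a level top up to the groove. The load cell sinks about 1 mm per 8 N downward and is rigid otherwise: move slowly with a light force stop to stay under 15 N; a free drop of 4 mm exceeds it
- flap (a joint): yellow gravity flap, 5 x 5 x 30 mm, 20 g, on a pin in the peg's slot 25 mm in front (-x) of the seat, 5 mm below the peg's top. 0 = hangs down, closed; positive (rad, to 1.5) = swung up and inward; it cannot swing outward. The eye's lower bar pushes it up on the way in; it drops in front of the plate once the plate is down in the groove at the shoulder (held higher, it stays propped)
- beaker: glass beaker, 76 mm wide, 95 mm high; origin under its centre; bystander
- timer: white interval timer with a red dial, 44 x 62 x 52 mm; origin under its centre; bystander
- weight_box: closed wooden weight box, 68 x 124 x 48 mm; origin under its centre; bystander
- marker: black marker lying on the worktop, 133 mm long along its y, 12 mm thick; origin under its centre; bystander
Mind the look-alikes: they are no part of the job. What is shaped like the test_weight but black or pink is not meant.

How it is judged (in metres and radians):
On the way, in this order (a step that is already met when the one before it is completed fails the run):
1. the test weight is lifted clear of the worktop (height (world z) of test_weight above 0.03 m), for 0.2 s.
2. the eye is on the peg and holds the flap up (value of joint flap above 0.4 rad and x of weight_eye in the frame of test_stand above -0.03 m and y of weight_eye in the frame of test_stand between -0.015 and 0.015 m), for 0.1 s.
At the end, for the whole second after the job is handed in: the weight hangs by its eye on the peg, in the groove (eye centre within 8.5 mm of the usual seat along the peg, which may be 6 mm off, and 8 mm sideways), bearing on it with over 1.5 N, upright within 0.1 rad, still, clear of the worktop; the flap hangs shut in front of the plate (below 0.12 rad) (value of joint flap below 0.12 rad and x of weight_eye in the frame of test_stand between -0.0085 and 0.0085 m and y of weight_eye in the frame of test_stand between -0.008 and 0.008 m and height (world z) of test_weight above 0.03 m and contact force between test_weight and test_stand above 1.5 N and angle between test_weight's own z axis and vertical below 0.1 rad and linear speed of test_weight below 0.02 m/s and angular speed of test_weight below 0.3 rad/s); the robot touches nothing.
It fails at once if the stand (its load cell) feels more than 15 N (contact force between anything else and test_stand above 15 N).
It fails at once if the beaker is disturbed (distance of beaker from where it was at the start of the episode above 0.015 m or angle between beaker's own z axis and vertical above 0.3 rad).
It fails at once if the timer is disturbed (distance of timer from where it was at the start of the episode above 0.015 m).
It fails at once if the weight box is disturbed (distance of weight_box from where it was at the start of the episode above 0.015 m).
It fails at once if the marker is disturbed (distance of marker from where it was at the start of the episode above 0.02 m).
It also fails if it takes over 72 s, if anything falls off the work surface, if the arm or the gripper's body presses on something with over 40 N, if the wrist force passes 120 N, or if a joint passes its speed limit or range.

## Working session

There is one attempt and no reset: what is moved stays moved. The work goes in short steps, Python scripts to look and compute and a tool call to move; the robot and the scene stay as the last step left them, time stands still between calls to the robot, and variables do not carry over. Pictures are saved under pics/ and viewed, and the job is handed in when it is done.

Besides the shell and the picture viewer there is one more tool, called after ">>>" as name(argument=value, ...) on one line, values as JSON. drive_tool: Moves the arm, as the interface text tells. Its arguments: {"type":"object","properties":{"increments":{"type":"array","items":{"type":"array"}},"jaw":{"type":"number"}},"required":["increments"]}

```bash
ls; mkdir -p pics; python3 - <<'E'
from cell import env
import cv2
print(env.state())
for n in ("side","top","wrist"):
    p=env.read_camera(n); cv2.imwrite(f"pics/{n}0.png",p["pixels"]); print(n,p["vertical_fov"],p["cx"],p["cy"],p["world_to_cam"].tolist() if hasattr(p["world_to_cam"],'tolist') else p["world_to_cam"])
    for t in ("weight_eye","test_weight","test_stand","stand_seat","stand_nose","flap","beaker","timer","weight_box","marker"):
        try: print(t,[(d["point"],d["score"]) for d in env.tip_of(t,p)])
        except Exception as e: print(t,e)
E
```

```text
pics
{'t': 0.0, 'joints': array([ 1.20143095e+00,  4.91535815e-01,  1.55944937e+00,  3.21484075e-05,
        1.09170306e+00, -1.05604189e-01]), 'qvel': array([-0.00131675,  0.00269343,  0.00098629, -0.00052963, -0.00029844,
        0.00101644]), 'tau': array([ 3.08486648e-03, -6.12647009e+01, -2.58176583e+01,  6.93307095e-02,
        4.82299842e-02, -1.47752353e-04]), 'eef_pos': array([162.83026285, 603.16319266, 214.07653151]), 'tcp_rot': array([-3.14050617e+00, -1.43838009e-04,  2.87781655e+00]), 'ft_force': array([-0.1070556 , -0.01301592,  0.04419638]), 'moment': array([-0.00279983,  0.00770349, -0.02894904]), 'opening': 0.9998329768269212}
side 43.844725212568804 323.8913213800008 236.98072004270404 [[0.2752167040942975, -0.9613571749597222, -0.006938871733503219, -95.7415873475235], [-0.5982518347710559, -0.1656083410482273, -0.784008048152772, 459.06124756063343], [0.752562627281303, 0.21992330374181857, -0.6207118755837904, 664.6421825183353], [0.0, 0.0, 0.0, 1.0]]
weight_eye [([463.7, 43.6, 71.0], 0.81), ([626.7, -9.3, 68.5], 0.74), ([408.3, 106.6, 66.5], 0.56)]
test_weight 
[... 1402 characters left out ...]
.85), ([462.1, 41.3, 69.3], 0.17)]
weight_box [([408.9, 259.8, -0.2], 0.74)]
marker [([441.9, -122.9, 6.2], 0.9), ([466.2, 41.6, -1.3], 0.59)]
wrist 71.80045442065372 318.818297035905 242.5201200043511 [[0.2603748279620652, 0.9655075483432212, 0.0003507933700690113, -626.1543493645545], [0.929162150740595, -0.2506720391146486, 0.2717006191329283, -31.416980520680973], [0.2624169327517518, -0.07041805804172391, -0.9623817592342426, 389.7179882003747], [0.0, 0.0, 0.0, 1.0]]
weight_eye []
test_weight []
test_stand []
stand_seat []
stand_nose []
flap it knows: beaker, marker, stand_nose, stand_seat, test_stand, test_weight, timer, weight_box, weight_eye
beaker []
timer []
weight_box []
marker []
```

View pics/side0.png

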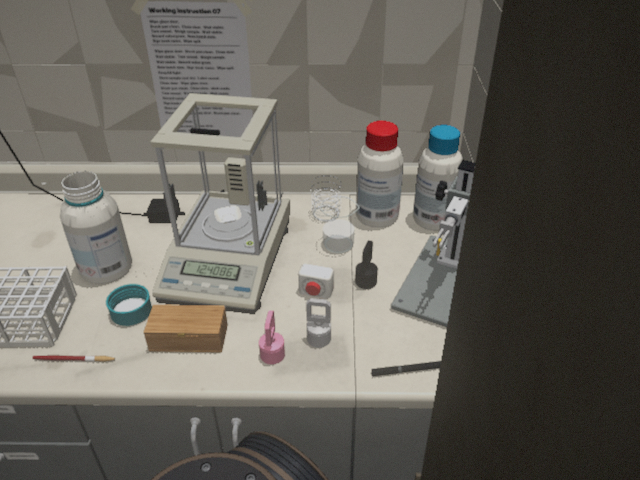

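View pics/top0.png

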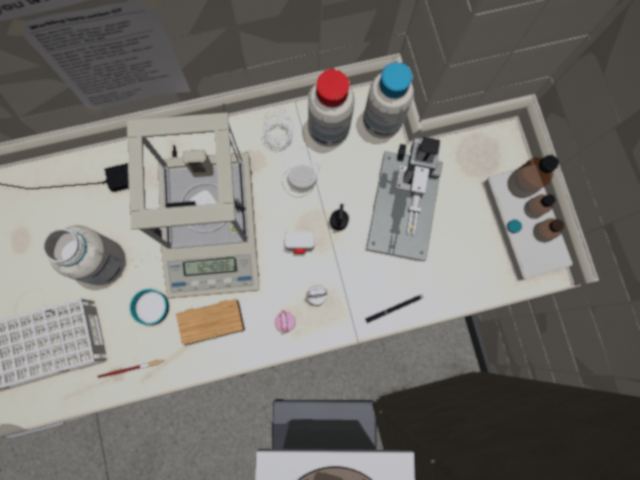

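```bash
python3 - <<'E'
import cv2
s=cv2.imread("pics/side0.png");t=cv2.imread("pics/top0.png")
a=cv2.resize(s[280:370,250:370],None,fx=5,fy=5,interpolation=cv2.INTER_CUBIC)
b=cv2.resize(t[125:265,360:450],None,fx=4.2,fy=4.2,interpolation=cv2.INTER_CUBIC)
c=cv2.resize(t[270:340,260:350],None,fx=6,fy=6,interpolation=cv2.INTER_CUBIC)
d=cv2.resize(s[150:330,380:480],None,fx=3.3,fy=3.3,interpolation=cv2.INTER_CUBIC)
for n,i in zip("abcd",(a,b,c,d)): cv2.imwrite(f"pics/z0{n}.png",i)
E
```

```text
(no output)
```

View pics/z0a.png

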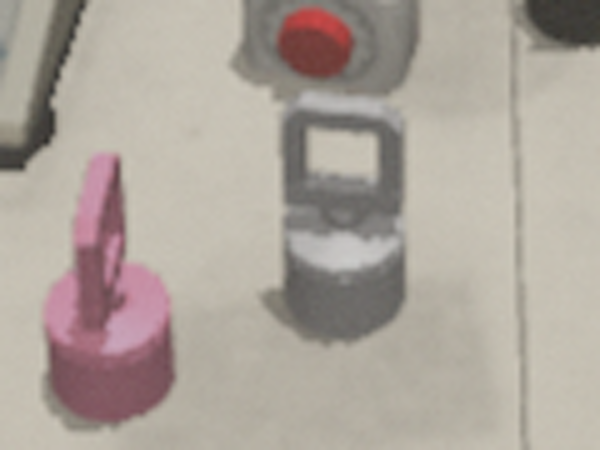

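View pics/z0b.png

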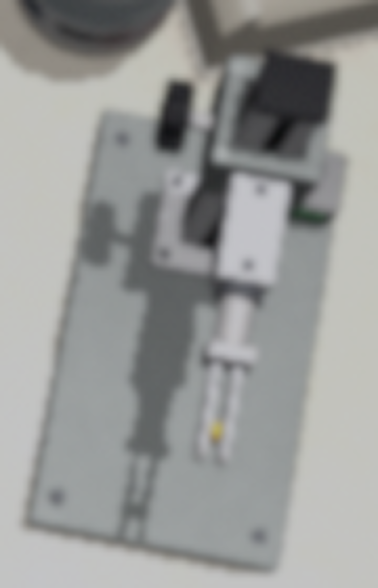

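View pics/z0c.png

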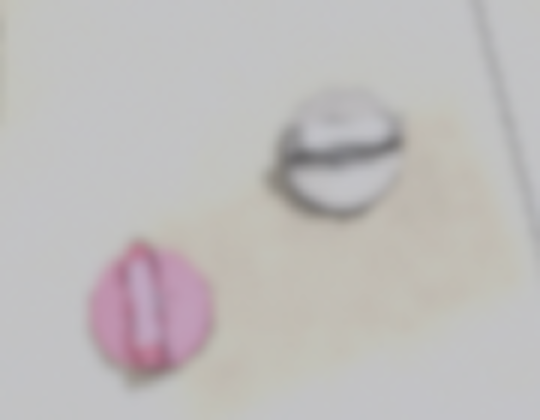

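View pics/z0d.png

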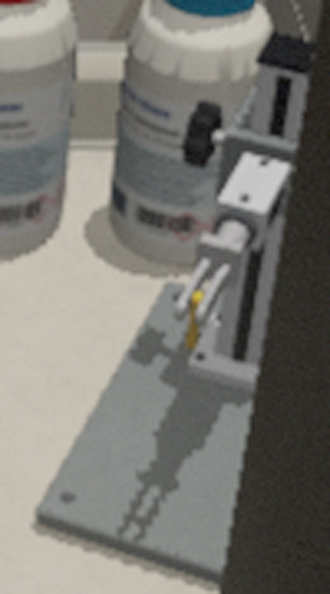

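```bash
cat > h.py <<'E'
import numpy as np, cv2, pickle
from scipy.optimize import least_squares
def K(p):
    f=240/np.tan(np.radians(p["vertical_fov"])/2); return f
def ray(p,u,v):
    f=K(p);M=np.array(p["world_to_cam"]);R=M[:3,:3];C=-R.T@M[:3,3]
    d=R.T@np.array([(u-p["cx"])/f,(v-p["cy"])/f,1]);return C,d/np.linalg.norm(d)
def onz(p,u,v,z):
    C,d=ray(p,u,v);return C+d*(z-C[2])/d[2]
def proj(p,X):
    M=np.array(p["world_to_cam"]);c=M[:3,:3]@np.asarray(X,float)+M[:3,3];f=K(p)
    return np.array([p["cx"]+f*c[0]/c[2],p["cy"]+f*c[1]/c[2]])
def tri(rs):
    A=0;b=0
    for C,d in rs:
        P=np.eye(3)-np.outer(d,d);A=A+P;b=b+P@C
    x=np.linalg.solve(A,b);return x,[np.linalg.norm((np.eye(3)-np.outer(d,d))@(x-C)) for C,d in rs]
def snap(env,n,tag):
    p=env.read_camera(n);cv2.imwrite(f"pics/{tag}.png",p["pixels"]);pickle.dump(p,open(f"pics/{tag}.pkl","wb"));return p
E
python3 - <<'E'
from h import *
from cell import env
t=snap(env,"top","top1");s=snap(env,"side","side1")
print("cams",ray(s,0,0)[0],ray(t,0,0)[0])
bl=onz(t,365.95,249.5,16);br=onz(t,425,260.7,16);tl=onz(t,384.5,151.2,16)
for q in(bl,br,tl):print(q.round(1))
print(np.degrees(np.arctan2(*(tl-bl)[1::-1])),np.degrees(np.arctan2(*(bl-br)[1::-1]))-90,np.linalg.norm(tl-bl),np.linalg.norm(bl-br))
print("flap",tri([ray(t,411.7,227.4),ray(s,439.7,240)]))
a=onz(t,260+288/6,270+158/6,92);b=onz(t,260+402/6,270+142/6,92);print(a,b,np.degrees(np.arctan2(*(a-b)[1::-1]))-90,np.linalg.norm(a-b))
# side plate top edge front: 
a=onz(s,250+285/5,280+112/5,92);b=onz(s,250+402/5,280+122/5,92);print(a,b,np.degrees(np.arctan2(*(a-b)[1::-1]))-90,np.linalg.norm(a-b))
# wall edge
for v in (0,240,479):
    print(ray(s,475-50*v/480,v)[1])
for u,v in((375,405),(470,372),(500,470),(380,480)): print(onz(t,u,v,0).round(),onz(t,u,v,500).round())
E
```

```text
cams [-199.20094934 -162.18779488  771.79466979] [ 364.17033355   55.97068926 1160.50033944]
[561.1 -61.4  16. ]
[ 538.8 -187.2   16. ]
[ 781.2 -103.1   16. ]
-10.716970636413123 -10.055432595644149 224.07973919514038 127.69866310304118
flap (array([ 578.27232922, -131.30731593,  165.84927322]), [np.float64(0.5032641087074378), np.float64(0.5032641087074636)])
[453.57683126  60.01197781  92.        ] [459.2536745   22.96733364  92.        ] 8.712416443080826 37.47708914568667
[454.24723639  58.1362324   92.        ] [460.00013883  20.55564306  92.        ] 8.703372987269475 38.01837163379437
[ 0.95887901  0.03811397 -0.28124432]
[ 0.79024724  0.01544587 -0.61259344]
[ 0.50937406 -0.00956524 -0.86049206]
[240. -81.   0.] [294. -22. 500.]
[ 308. -279.    0.] [ 332. -135.  500.]
[ 115. -333.    0.] [ 223. -166.  500.]
[ 95. -90.   0.] [211. -27. 500.]
```

```bash
cat >> h.py <<'E'
from scipy.spatial.transform import Rotation as Rn
def Rt(st): return Rn.from_euler('xyz',st["tcp_rot"]).as_matrix()
def plan(st,target,yaw=None):
    """increments in tool axes, mm, and turn about tool z (rad), tool down"""
    R=Rt(st);d=R.T@(np.asarray(target,float)-st["eef_pos"])
    out=[d.round(2)]
    if yaw is not None:
        Rd=Rn.from_euler('xyz',[np.pi,0,yaw]).as_matrix()
        out.append(Rn.from_matrix(R.T@Rd).as_rotvec().round(4))
    return out
def report(st):print("t",round(st["t"],2),"pos",st["eef_pos"].round(2),"rot",st["tcp_rot"].round(4),"F",st["ft_force"].round(2),"op",round(st["opening"],3),"j",st["joints"].round(2))
E
python3 - <<'E'
from h import *
from cell import env
st=env.state();p=env.read_camera("wrist")
C=ray(p,0,0)[0];print("cam in tool",Rt(st).T@(C-st["eef_pos"]), "axis",Rt(st).T@ray(p,p["cx"],p["cy"])[1])
t=pickle.load(open("pics/top1.pkl","rb"));s=pickle.load(open("pics/side1.pkl","rb"))
print(tri([ray(t,131,228),ray(s,160,148)]),tri([ray(t,232,218),ray(s,248,148)]))
print(plan(st,[460,45,300],3.293))
E
```

```text
cam in tool [  75.87086844    1.00073934 -169.15725273] axis [-2.71677958e-01  3.77180681e-04  9.62388147e-01]
(array([548.09297428, 342.41569033, 281.66686339]), [np.float64(7.109157139842904), np.float64(7.109157139842828)]) (array([560.79355701, 183.51291289, 298.11893421]), [np.float64(0.01399640953612152), np.float64(0.013996409536167716)])
[array([-432.37, -461.61,  -85.36]), array([ 1.000e-04,  0.000e+00, -4.152e-01])]
```

View pics/wrist0.png

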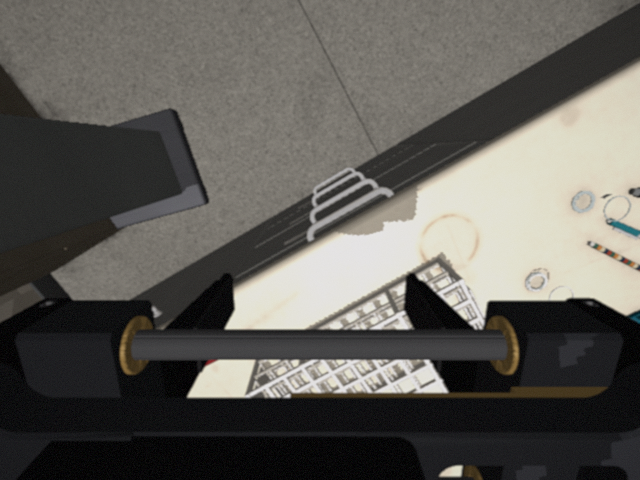

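>>> drive_tool(increments=[[[-0.7,-0.75,-0.6],[0,0,0]],[[-0.7,-0.75,-0.6],[0,0,0]],[[-0.7,-0.75,-0.6],[0,0,0]],[[-0.7,-0.75,-0.6],[0,0,0]],[[-0.7,-0.75,-0.4],[0,0,0]]])

```text
t: 2.07
eef_pos: [235.5, 466.3, 300.2]
tcp_rot: [3.14, 0.001, 2.878]
ft_force: [0.3, 0.8, -0.1]
opening: 1.0
```

>>> drive_tool(increments=[[[-0.7,-0.75,0],[0,0,0]],[[-0.7,-0.75,0],[0,0,0]],[[-0.7,-0.75,0],[0,0,0]],[[-0.7,-0.75,0],[0,0,0]],[[-0.7,-0.75,0],[0,0,0]]])

```text
t: 2.48
eef_pos: [307.4, 330.1, 298.9]
tcp_rot: [3.141, 0.0, 2.878]
ft_force: [1.3, 0.7, 0.0]
opening: 1.006
```

>>> drive_tool(increments=[[[-0.7,-0.75,0],[0,0,0]],[[-0.7,-0.75,0],[0,0,0]],[[-0.7,-0.75,0],[0,0,0]],[[-0.7,-0.75,0],[0,0,0]],[[-0.7,-0.75,0],[0,0,0]]])

```text
t: 2.9
eef_pos: [379.4, 194.0, 298.9]
tcp_rot: [3.141, 0.0, 2.878]
ft_force: [0.6, 0.4, -0.5]
opening: 0.997
```

>>> drive_tool(increments=[[[0,0,0],[0,0,-0.9]],[[0,0,0],[0,0,-0.9]],[[0,0,0],[0,0,-0.9]],[[0,0,0],[0,0,-0.9]],[[0,0,0],[0,0,-0.9]]])

```text
t: 3.32
eef_pos: [379.1, 195.3, 298.8]
tcp_rot: [3.141, 0.0, -3.042]
ft_force: [-0.0, 0.1, -0.0]
opening: 1.002
```

```bash
python3 - <<'E'
from h import *
from cell import env
st=env.state();report(st);snap(env,"wrist","w2");print(plan(st,[460,45,230],3.293))
E
```

```text
t 3.32 pos [379.09 195.3  298.75] rot [ 3.1414e+00  3.0000e-04 -3.0422e+00] F [-0.    0.07 -0.04] op 1.002 j [ 0.32  0.11  1.89  0.    1.14 -1.35]
[array([ -65.57, -157.61,   68.74]), array([ 0.0002,  0.0003, -0.052 ])]
```

View pics/w2.png

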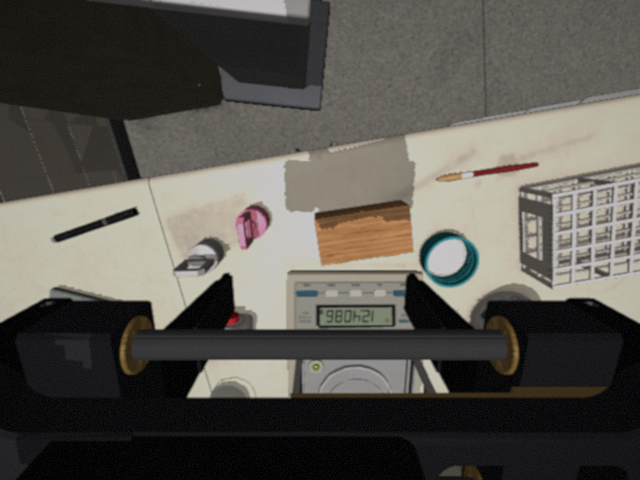

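```bash
python3 - <<'E'
from h import *
t=pickle.load(open("pics/top1.pkl","rb"));s=pickle.load(open("pics/side1.pkl","rb"));w=pickle.load(open("pics/w2.pkl","rb"))
print(tri([ray(t,376,403),ray(w,220,103)]))
print(tri([ray(t,273,402),ray(w,327,2)]))
for z in(0,300,500,700): print(z,onz(w,220,103,z),onz(w,0,105,z), onz(s,450,240,z),onz(s,427,470,z))
from cell import env
st=env.state()
print(plan(st,[500,30,300],3.241),plan(st,[580,-130,290],2.96))
s2=snap(env,"side","side2");
E
```

```text
(array([ 171.39292209, -178.60928675, -808.43819807]), [np.float64(10.836264274060355), np.float64(10.836264274060351)])
(array([266.977405  , 147.17951818, 333.0905789 ]), [np.float64(40.99821879122481), np.float64(40.9982187912248)])
0 [259.22175228  54.11159459   0.        ] [ 2.90437463e+02 -2.32878637e+02  5.68434189e-14] [ 796.41632267 -142.72784611    0.        ] [ 271.71514305 -171.33924317    0.        ]
300 [287.77965764 140.14915581 300.        ] [298.97977241  37.17781601 300.        ] [ 409.41548774 -150.29201422  300.        ] [  88.66797617 -167.78203476  300.        ]
500 [306.8182612  197.50752995 500.        ] [304.67464551 217.21545115 500.        ] [ 151.41493112 -155.33479296  500.        ] [ -33.36346841 -165.41056249  500.        ]
700 [325.85686477 254.86590409 700.        ] [310.36951862 397.25308629 700.        ] [-106.5856255 -160.3775717  700.       ] [-155.394913   -163.03909022  700.        ]
[array([-103.02, -177.05,   -1.23]), array([0.0001, 0.0004, 0.0052])] [array([-165.88, -344.53,    8.77]), array([2.000e-04, 3.000e-04, 2.862e-01])]
```

View pics/side2.png

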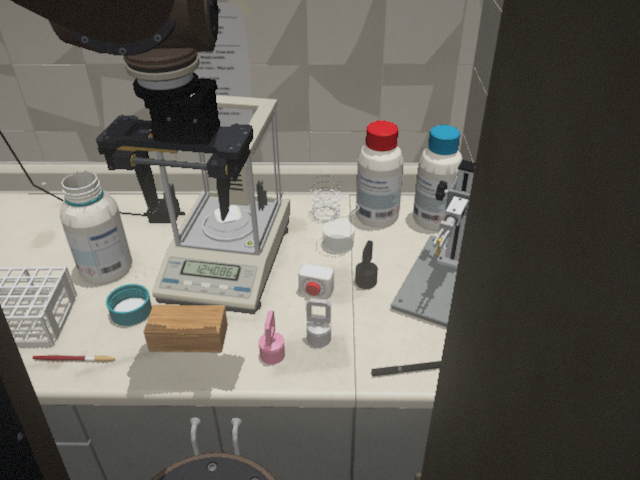

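>>> drive_tool(increments=[[[-0.46,-0.95,0],[0,0,0]],[[-0.46,-0.95,0],[0,0,0]],[[-0.46,-0.95,0],[0,0,0]],[[-0.46,-0.95,0],[0,0,0]],[[-0.46,-0.95,0],[0,0,0]]])

```text
t: 3.83
eef_pos: [462.0, 58.9, 298.8]
tcp_rot: [3.142, 0.0, -3.048]
ft_force: [0.4, -0.3, 0.6]
opening: 1.001
```

>>> drive_tool(increments=[[[-0.46,-0.95,0],[0,0,0]],[[-0.46,-0.95,0],[0,0,0]],[[-0.46,-0.95,0],[0,0,0]],[[-0.46,-0.95,0],[0,0,0]],[[-0.46,-0.95,0],[0,0,0]]])

```text
t: 4.25
eef_pos: [544.4, -76.5, 298.7]
tcp_rot: [3.141, 0.0, -3.048]
ft_force: [-0.3, 1.2, -0.3]
opening: 1.003
```

>>> drive_tool(increments=[[[-0.46,-0.95,0],[0,0,0.9]],[[-0.4,-0.7,0],[0,0,0.9]],[[0,0,0],[0,0,0.9]],[[0,0,0],[0,0,0.9]],[[0,0,0],[0,0,0]]])

```text
t: 4.67
eef_pos: [572.8, -123.2, 298.3]
tcp_rot: [3.141, -0.001, 2.943]
ft_force: [0.1, 0.3, 0.5]
opening: 1.002
```

```bash
python3 - <<'E'
from h import *
from cell import env
st=env.state();report(st);w=snap(env,"wrist","w3");s=snap(env,"side","side3");t=snap(env,"top","top3")
for tt in ("stand_seat","stand_nose","test_stand"):
  for p in (w,s,t):
    print(tt,[(d["point"],d["score"]) for d in env.tip_of(tt,p)])
E
```

```text
t 4.67 pos [ 572.82 -123.16  298.26] rot [ 3.1414e+00 -5.0000e-04  2.9434e+00] F [0.13 0.26 0.5 ] op 1.002 j [-0.32  0.36  1.54  0.    1.24 -1.7 ]
stand_seat [([605.8, -136.1, -0.4], 0.66)]
stand_seat [([606.2, -135.5, -4.2], 0.85), ([569.2, -126.9, 0.4], 0.24)]
stand_seat [([608.0, -137.5, 3.7], 0.64)]
stand_nose [([567.3, -128.9, 2.1], 0.77), ([470.6, 42.2, -4.3], 0.65)]
stand_nose [([569.2, -130.6, -1.0], 0.76), ([571.3, 81.0, 0.1], 0.22)]
stand_nose [([567.1, -129.7, 2.7], 0.67)]
test_stand [([609.6, -136.8, 0.4], 0.79)]
test_stand [([611.6, -138.0, -0.5], 0.8)]
test_stand [([607.1, -134.3, -0.8], 0.9)]
```

View pics/w3.png

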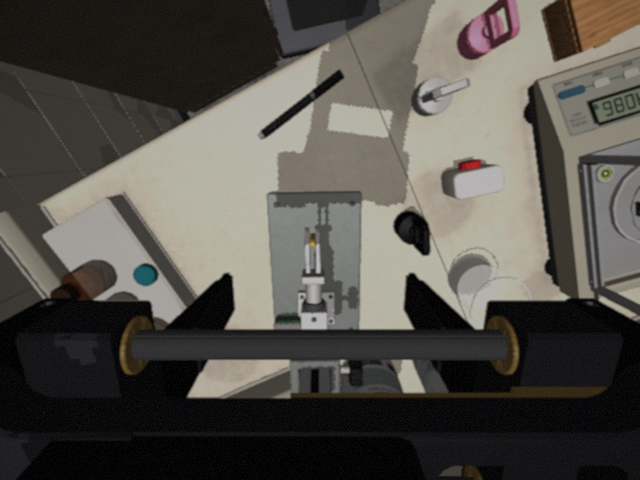

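View pics/side3.png

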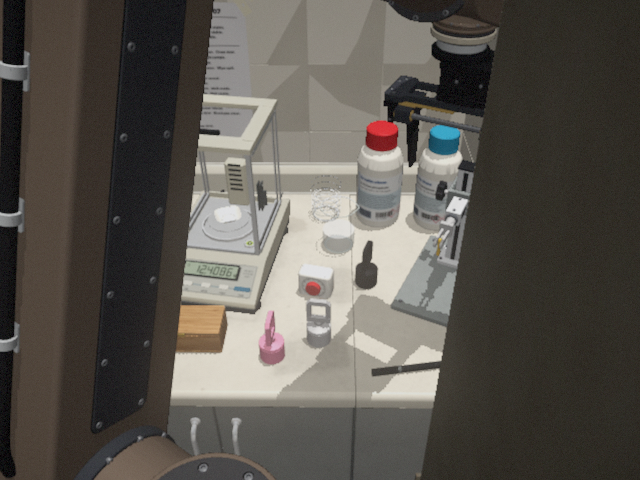

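```bash
python3 - <<'E'
import cv2
w=cv2.imread("pics/w3.png");
cv2.imwrite("pics/z3.png",cv2.resize(w[185:330,255:375],None,fx=4,fy=4,interpolation=cv2.INTER_CUBIC))
s=cv2.imread("pics/side3.png")
cv2.imwrite("pics/z3s.png",cv2.resize(s[180:280,410:480],None,fx=6,fy=6,interpolation=cv2.INTER_CUBIC))
E
```

```text
(no output)
```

View pics/z3.png

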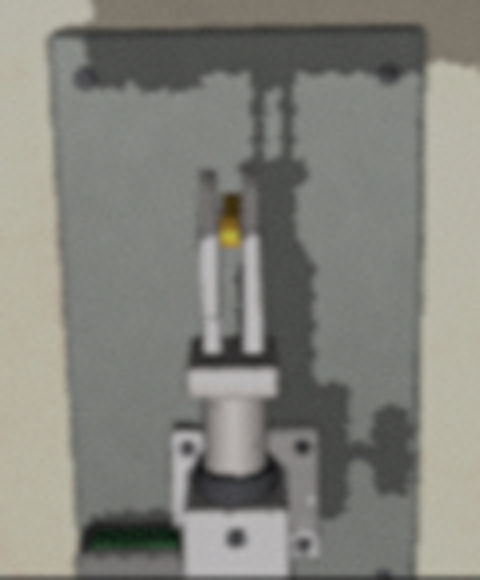

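View pics/z3s.png

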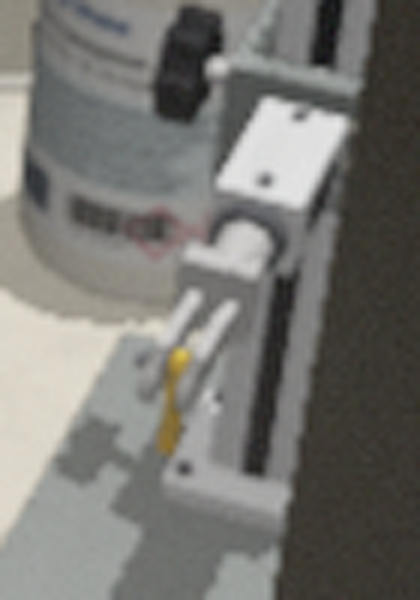

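```bash
cat > fit.py <<'E'
from h import *
t=pickle.load(open("pics/top1.pkl","rb"));s=pickle.load(open("pics/side3.pkl","rb"));w=pickle.load(open("pics/w3.pkl","rb"))
z=lambda x,y,f,ox,oy:((x+.5)/f-.5+ox,(y+.5)/f-.5+oy)
W=lambda x,y:z(x,y,4,255,185);S=lambda x,y:z(x,y,6,410,180);T=lambda x,y:z(x,y,4.2,360,125)
# (cam, pixel, x, y, z, onpeg)
obs=[(w,W(50,33),-58,-65,16,0),(w,W(422,30),-58,65,16,0),
(w,W(188,368),5,-11,8,1),(w,W(278,367),5,11,8,1),
(w,W(208,237),-34,-4.75,0,1),(w,W(252,236),-34,4.75,0,1),
(w,W(207,171),-40,-4.75,-6,1),(w,W(250,169),-40,4.75,-6,1),
(t,T(25,523),-58,65,16,0),(t,T(273,570),-58,-65,16,0),(t,T(103,110),168,65,16,0),(t,T(347,155),168,-65,16,0),
(t,T(203,361),5,11,8,1),(t,T(256,366),5,-11,8,1),(t,T(216,462),-40,0,-6,1),
(s,S(181,264),5,11,8,1),(s,S(267,276),5,-11,8,1),
(s,z(38,517,3.3,380,150),-58,65,16,0)]
cams=[id(w),id(t),id(s)]
def X(q,o):
    x,y,yaw,dx,zp=q[:5];_,_,a,b,c,on=o
    a=a+(dx if on else 0);c=c+(zp if on else 0)
    return [x+a*np.cos(yaw)-b*np.sin(yaw),y+a*np.sin(yaw)+b*np.cos(yaw),c]
def res(q):
    r=[]
    for o in obs:
        k=cams.index(id(o[0]));r+=list(proj(o[0],X(q,o))+q[5+2*k:7+2*k]-o[1])
    return np.array(r+list(q[5:]/1.5)+[q[3]/6])
if __name__=="__main__":
    r=least_squares(res,[608,-134,-.18,0,168]+[0]*6,loss='soft_l1')
    q=r.x;print(q.round(3),np.degrees(q[2]))
    e=res(q)[:2*len(obs)].reshape(-1,2).round(1)
    for o,ee in zip(obs,e):print(o[2:],ee)
    J=r.jac;print(np.sqrt(np.diag(np.linalg.inv(J.T@J)))[:5].round(2))
E
python3 fit.py
```

```text
[ 6.09101e+02 -1.35782e+02 -1.82000e-01 -2.97100e+00  1.67634e+02
  5.06000e-01  5.49000e-01 -1.47000e-01  1.14800e+00  7.32000e-01
  1.11400e+00] -10.453467155684676
(-58, -65, 16, 0) [-1.1  0.3]
(-58, 65, 16, 0) [ 1.8 -0.5]
(5, -11, 8, 1) [-0.7  0.9]
(5, 11, 8, 1) [0.2 0.9]
(-34, -4.75, 0, 1) [ 0.2 -8.6]
(-34, 4.75, 0, 1) [-0.6 -8.5]
(-40, -4.75, -6, 1) [0.5 0.2]
(-40, 4.75, -6, 1) [-0.2  0.5]
(-58, 65, 16, 0) [0.2 0.2]
(-58, -65, 16, 0) [1.2 0.8]
(168, 65, 16, 0) [-0.2 -0.6]
(168, -65, 16, 0) [-0.2  0. ]
(5, 11, 8, 1) [ 0.8 -1.4]
(5, -11, 8, 1) [-0.2 -0.3]
(-40, 0, -6, 1) [-1.8  0.4]
(5, 11, 8, 1) [ 0.8 -0.4]
(5, -11, 8, 1) [-0.7  1.2]
(-58, 65, 16, 0) [-0.3 -1.4]
[2.01 1.3  0.01 1.53 3.71]
```

```bash
sed -i '/-34,/d' fit.py; python3 fit.py | head -1; python3 - <<'E'
from h import *
from cell import env
st=env.state();print(plan(st,[462,41,200],3.293))
E
```

```text
[ 6.08822e+02 -1.35789e+02 -1.82000e-01 -3.70400e+00  1.68654e+02
[array([139.88, 139.59,  98.65]), array([ 1.00e-04,  0.00e+00, -3.43e-01])]
```

>>> drive_tool(increments=[[[0.67,0.67,0],[0,0,0]],[[0.67,0.67,0],[0,0,0]],[[0.67,0.67,0],[0,0,0]],[[0.67,0.67,0],[0,0,0]],[[0.67,0.67,0],[0,0,0]]])

```text
t: 5.68
eef_pos: [492.3, -4.0, 298.6]
tcp_rot: [3.141, 0.0, 2.95]
ft_force: [1.0, 0.3, -0.8]
opening: 1.001
```

>>> drive_tool(increments=[[[0.67,0.67,0.6],[0,0,0]],[[0.65,0.65,0.6],[0,0,-0.9]],[[0,0,0.7],[0,0,-0.9]],[[0,0,0.7],[0,0,-0.9]],[[0,0,0.7],[0,0,-0.9]]])

```text
t: 6.1
eef_pos: [461.8, 42.0, 199.1]
tcp_rot: [-3.141, 0.001, -3.041]
ft_force: [0.8, -0.1, -0.1]
opening: 0.999
```

>>> drive_tool(increments=[[[0,0,0],[0,0,-0.7]],[[0,0,0],[0,0,0]]])

```text
t: 6.27
eef_pos: [461.6, 41.6, 198.8]
tcp_rot: [3.141, -0.002, -2.987]
ft_force: [-0.1, 0.5, -0.6]
opening: 0.999
```

```bash
python3 - <<'E'
from h import *
from cell import env
st=env.state();report(st);w=snap(env,"wrist","w4")
for tt in ("weight_eye","test_weight"):
    print(tt,[(d["point"],d["score"]) for d in env.tip_of(tt,w)])
cv2.imwrite("pics/z4.png",cv2.resize(w["pixels"][150:330,230:430],None,fx=3.3,fy=3.3,interpolation=cv2.INTER_CUBIC))
E
```

```text
t 6.27 pos [461.59  41.6  198.82] rot [ 3.1412e+00 -1.8000e-03 -2.9866e+00] F [-0.08  0.54 -0.6 ] op 0.999 j [-0.05  0.28  1.96  0.    0.9  -1.78]
weight_eye [([626.0, -5.0, 72.1], 0.86), ([467.5, 41.4, 68.7], 0.73), ([405.6, 105.8, 71.6], 0.69), ([608.2, -134.0, 2.3], 0.25), ([405.8, 261.9, -0.7], 0.23)]
test_weight [([411.0, 101.7, -1.8], 0.89), ([461.7, 40.0, -2.4], 0.58), ([627.3, -3.4, 1.3], 0.57)]
```

View pics/w4.png

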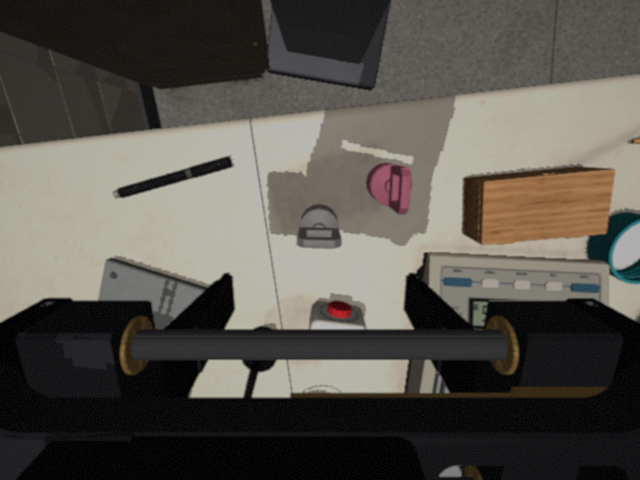

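View pics/z4.png

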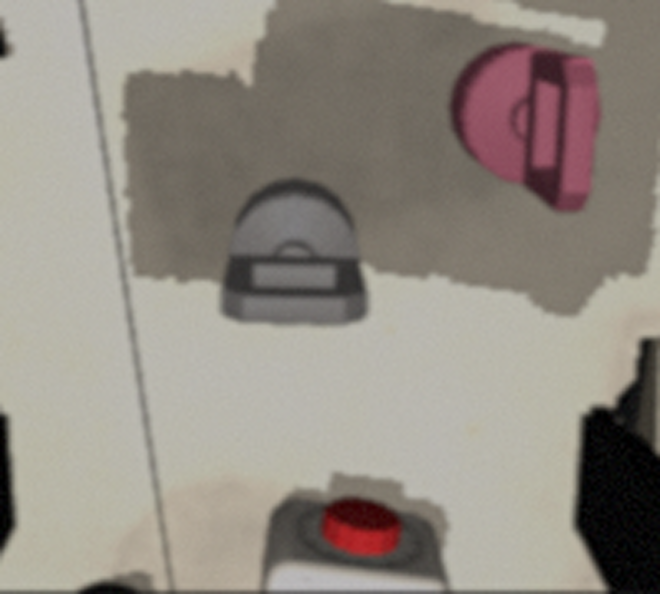

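```bash
python3 - <<'E'
from h import *
w=pickle.load(open("pics/w4.pkl","rb"))
c=onz(w,294.5/3.3+229.5,307.5/3.3+149.5,92);print(c)
a=onz(w,240/3.3+229.5,320/3.3+149.5,92);b=onz(w,350/3.3+229.5,323/3.3+149.5,92);print(np.degrees(np.arctan2(*(b-a)[1::-1]))-90)
a=onz(w,221/3.3+229.5,300/3.3+149.5,86);b=onz(w,367/3.3+229.5,303/3.3+149.5,86);print(np.degrees(np.arctan2(*(b-a)[1::-1]))-90,np.linalg.norm(a-b),(a+b)/2)
from cell import env
print(plan(env.state(),[c[0],c[1],59],3.283))
E
```

```text
[463.81914614  42.63310865  92.        ]
7.2530357276756945
7.662108083529091 39.053153337714136 [463.8574534   42.51905774  86.        ]
[array([ -1.53,   0.96, 141.15]), array([-0.0001,  0.0011,  0.0088])]
```

>>> drive_tool(increments=[[[-0.05,0.03,0.9],[0,0,0.1]],[[0,0,0.9],[0,0,0]],[[0,0,0.9],[0,0,0]],[[0,0,0.9],[0,0,0]],[[0,0,0.3],[0,0,0]]])

```text
t: 6.83
eef_pos: [462.5, 42.6, 80.5]
tcp_rot: [3.141, -0.002, -2.999]
ft_force: [0.4, -0.1, 0.3]
opening: 1.0
```

>>> drive_tool(increments=[[[0,0,0.4],[0,0,0]],[[0,0,0.36],[0,0,0]],[[0,0,0],[0,0,0]]])

```text
t: 7.08
eef_pos: [463.3, 42.6, 59.3]
tcp_rot: [3.141, -0.001, -2.998]
ft_force: [-0.2, -0.2, -0.3]
opening: 1.002
```

```bash
python3 - <<'E'
from h import *
from cell import env
st=env.state();report(st);w=snap(env,"wrist","w5")
E
```

```text
t 7.08 pos [463.25  42.57  59.29] rot [ 3.1413e+00 -1.1000e-03 -2.9985e+00] F [-0.22 -0.18 -0.31] op 1.002 j [-0.05  0.52  2.09  0.    0.53 -1.76]
```

View pics/w5.png

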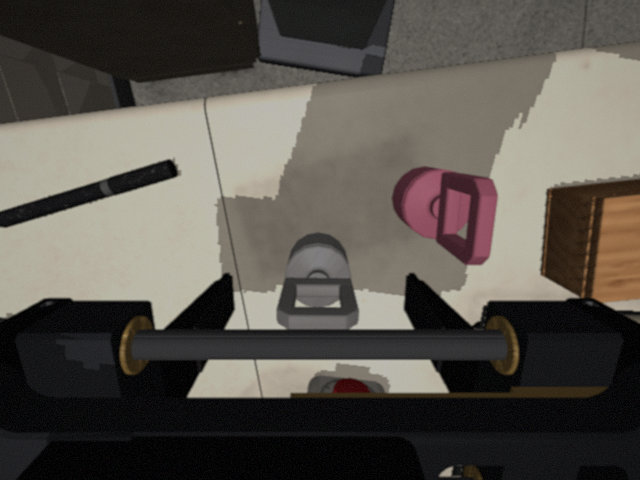

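>>> drive_tool(increments=[[[0,0,0],[0,0,0]],[[0,0,0],[0,0,0]],[[0,0,0],[0,0,0]],[[0,0,0],[0,0,0]],[[0,0,0],[0,0,0]]], jaw=-1)

```text
t: 7.55
eef_pos: [463.5, 42.6, 60.3]
tcp_rot: [-3.142, 0.001, -2.997]
ft_force: [-0.9, -0.8, -0.0]
opening: 0.709
```

>>> drive_tool(increments=[[[0,0,0],[0,0,0]],[[0,0,0],[0,0,0]],[[0,0,0],[0,0,0]],[[0,0,0],[0,0,0]],[[0,0,0],[0,0,0]]])

```text
t: 7.97
eef_pos: [463.3, 42.6, 59.8]
tcp_rot: [3.141, -0.0, -2.997]
ft_force: [0.2, -1.0, -0.3]
opening: 0.42
```

```bash
python3 - <<'E'
from h import *
from cell import env
st=env.state();report(st);w=snap(env,"wrist","w6");
E
```

```text
t 7.97 pos [463.29  42.63  59.8 ] rot [ 3.1415 -0.     -2.9974] F [ 0.16 -0.97 -0.26] op 0.42 j [-0.05  0.51  2.09  0.    0.53 -1.77]
```

View pics/w6.png

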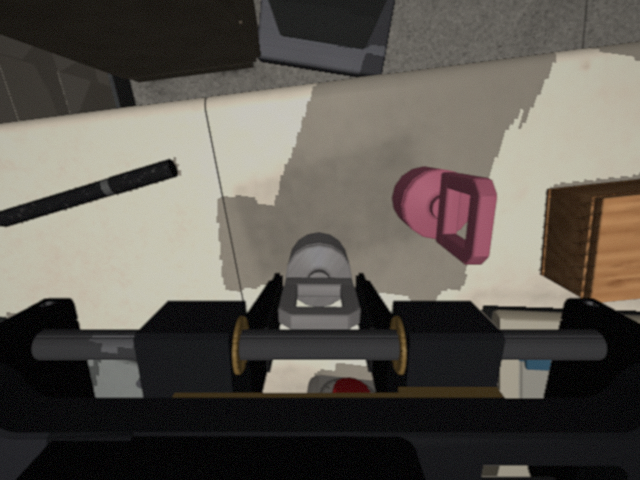

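>>> drive_tool(increments=[[[0,0,0],[0,0,0]],[[0,0,-0.1],[0,0,0]],[[0,0,-0.4],[0,0,0]],[[0,0,-0.6],[0,0,0]],[[0,0,-0.8],[0,0,0]]])

```text
t: 8.43
eef_pos: [462.3, 42.7, 116.5]
tcp_rot: [3.141, -0.003, -2.997]
ft_force: [-0.1, -0.4, -3.7]
opening: 0.417
```

>>> drive_tool(increments=[[[0,0,-0.8],[0,0,0]],[[0,0,-0.8],[0,0,0]],[[0,0,-0.8],[0,0,0]],[[0,0,-0.4],[0,0,0]],[[0,0,0],[0,0,0]]])

```text
t: 8.85
eef_pos: [463.9, 42.6, 203.1]
tcp_rot: [-3.141, 0.004, -2.997]
ft_force: [0.6, 0.8, -3.6]
opening: 0.419
```

```bash
python3 - <<'E'
from h import *
from cell import env
st=env.state();report(st);w=snap(env,"wrist","w7");
o=np.array([608.8,-135.8]);u=np.array([np.cos(-.182),np.sin(-.182)])
print(plan(st,[*(o-85*u),st["eef_pos"][2]],2.960))
E
```

```text
t 8.85 pos [463.94  42.64 203.12] rot [-3.1409  0.0039 -2.9972] F [ 0.65  0.75 -3.62] op 0.419 j [-0.05  0.28  1.95  0.    0.91 -1.77]
[array([ -37.17, -170.18,    0.26]), array([-0.    ,  0.0039,  0.3259])]
```

View pics/w7.png

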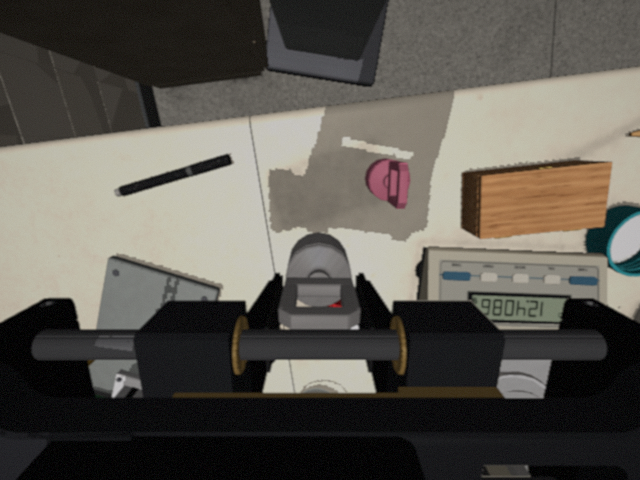

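>>> drive_tool(increments=[[[-0.18,-0.81,0],[0,0,0]],[[-0.18,-0.81,0],[0,0,0]],[[-0.18,-0.81,0],[0,0,0]],[[-0.18,-0.81,0],[0,0,0]],[[-0.18,-0.81,0],[0,0,0]]])

```text
t: 9.32
eef_pos: [507.1, -74.7, 199.1]
tcp_rot: [3.14, -0.002, -2.997]
ft_force: [-0.2, 0.4, -4.1]
opening: 0.417
```

>>> drive_tool(increments=[[[-0.18,-0.81,0],[0,0,0.8]],[[-0.18,-0.81,0],[0,0,0.85]],[[0,0,0],[0,0,0.8]],[[0,0,0],[0,0,0.8]],[[0,0,0],[0,0,0.8]]])

```text
t: 9.73
eef_pos: [522.9, -121.1, 198.7]
tcp_rot: [3.141, -0.003, 2.958]
ft_force: [0.5, -0.7, -3.1]
opening: 0.417
```

```bash
python3 - <<'E'
from h import *
from cell import env
st=env.state();report(st);w=snap(env,"wrist","w8");
o=np.array([608.8,-135.8]);u=np.array([np.cos(-.182),np.sin(-.182)])
print(plan(st,[*(o-75*u),150.5],2.960))
E
```

```text
t 9.73 pos [ 522.9  -121.09  198.72] rot [ 3.1409 -0.0034  2.9577] F [ 0.49 -0.74 -3.12] op 0.417 j [-0.35  0.39  1.79  0.    0.97 -1.74]
[array([-12.3 ,   1.08,  48.18]), array([ 0.0007, -0.0034, -0.0024])]
```

View pics/w8.png

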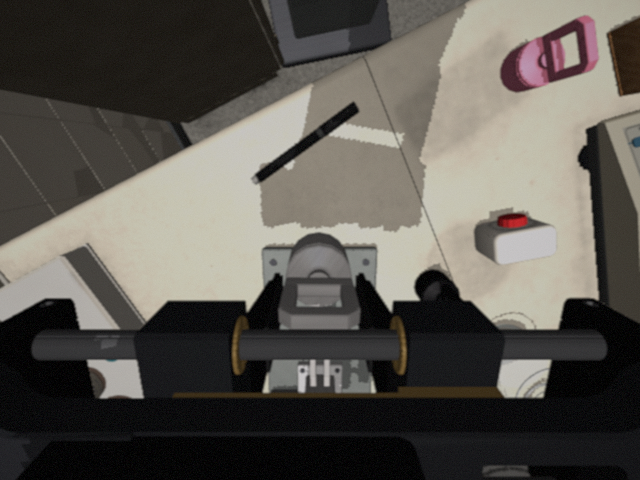

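>>> drive_tool(increments=[[[0,0.02,0.5],[0,0,0]],[[-0.1,0.02,0.5],[0,0,0]],[[-0.1,0,0.4],[0,0,0]],[[0,0,0.2],[0,0,0]],[[0,0,0],[0,0,0]]])

```text
t: 10.2
eef_pos: [529.0, -120.4, 150.8]
tcp_rot: [3.141, -0.004, 2.963]
ft_force: [-0.3, -0.5, -4.0]
opening: 0.418
```

```bash
cat >> h.py <<'E'
def stand(st):
    o=np.array([608.8,-135.8]);u=np.array([np.cos(-.182),np.sin(-.182)]);v=np.array([-u[1],u[0]])
    d=st["eef_pos"][:2]-o;F=st["ft_force"];print("stand x %.1f y %.1f  foot z %.1f eye z %.1f  Fx %.2f Fy %.2f Fz %.2f yaw %.4f"%(d@u,d@v,st["eef_pos"][2]-59.5,st["eef_pos"][2]+9.5,F[:2]@u,F[:2]@v,F[2],st["tcp_rot"][2]))
E
python3 - <<'E'
from h import *
from cell import env
st=env.state();report(st);stand(st)
w=snap(env,"wrist","w9");s=snap(env,"side","side9");t=snap(env,"top","top9")
i=np.hstack([cv2.resize(s["pixels"][170:290,370:490],None,fx=4,fy=4,interpolation=cv2.INTER_CUBIC),cv2.resize(w["pixels"][280:400,270:370],None,fx=4,fy=4,interpolation=cv2.INTER_CUBIC)[:480,:320]])
cv2.imwrite("pics/z9.png",i)
E
```

```text
t 10.2 pos [ 529.03 -120.4   150.81] rot [ 3.1409 -0.0035  2.9625] F [-0.32 -0.55 -4.04] op 0.418 j [-0.35  0.45  1.83  0.    0.86 -1.74]
stand x -81.2 y 0.7  foot z 91.3 eye z 160.3  Fx -0.21 Fy -0.59 Fz -4.04 yaw 2.9625
```

View pics/z9.png

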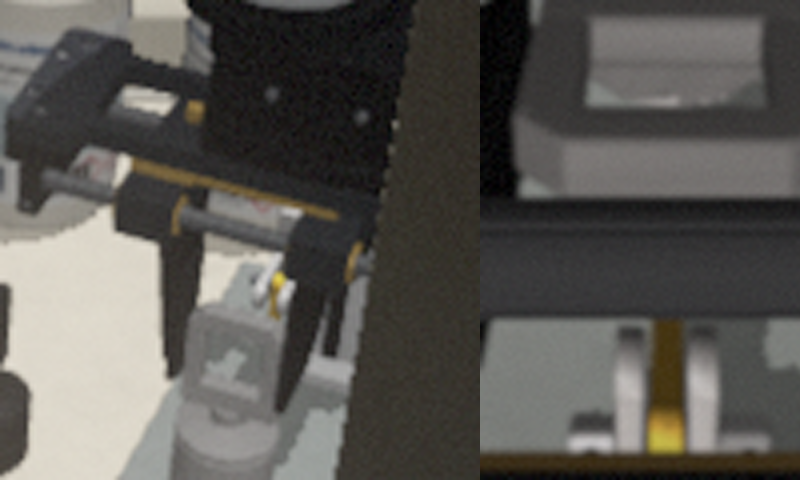

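View pics/w9.png

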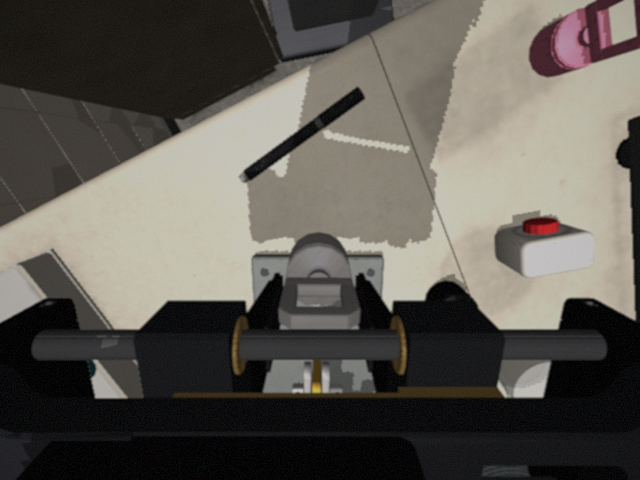

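View pics/top9.png

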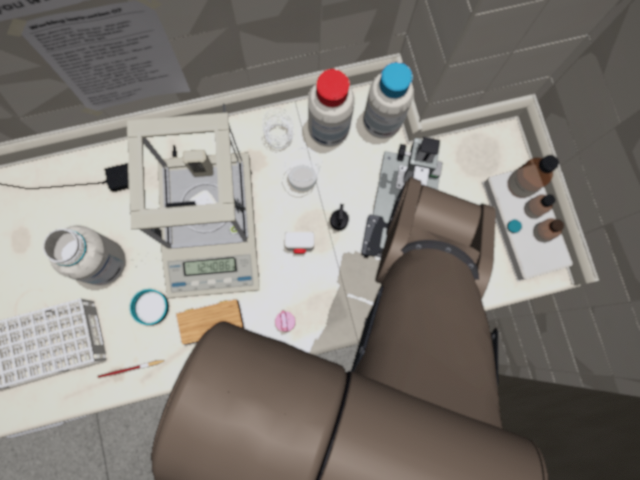

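>>> drive_tool(increments=[[[-0.2,-0.03,0],[0,0,0]],[[-0.2,0,0],[0,0,0]],[[-0.2,0,0],[0,0,0]],[[-0.2,0,0],[0,0,0]],[[-0.15,0,0],[0,0,0]]])

```text
t: 10.77
eef_pos: [558.6, -126.9, 152.9]
tcp_rot: [3.142, 0.001, 2.962]
ft_force: [-0.4, -0.1, -4.4]
opening: 0.419
```

```bash
cat > look.py <<'E'
import sys
from h import *
from cell import env
tag=sys.argv[1]
st=env.state();stand(st);print(st["t"])
w=snap(env,"wrist","w"+tag);s=snap(env,"side","side"+tag)
i=np.hstack([cv2.resize(s["pixels"][170:290,370:490],None,fx=4,fy=4,interpolation=cv2.INTER_CUBIC),cv2.resize(w["pixels"][280:400,270:370],None,fx=4,fy=4,interpolation=cv2.INTER_CUBIC)[:480,:320]])
cv2.imwrite(f"pics/z{tag}.png",i)
E
python3 look.py 10
```

```text
stand x -51.0 y -0.3  foot z 93.4 eye z 162.4  Fx -0.36 Fy -0.21 Fz -4.40 yaw 2.9619
10.7667
```

View pics/z10.png

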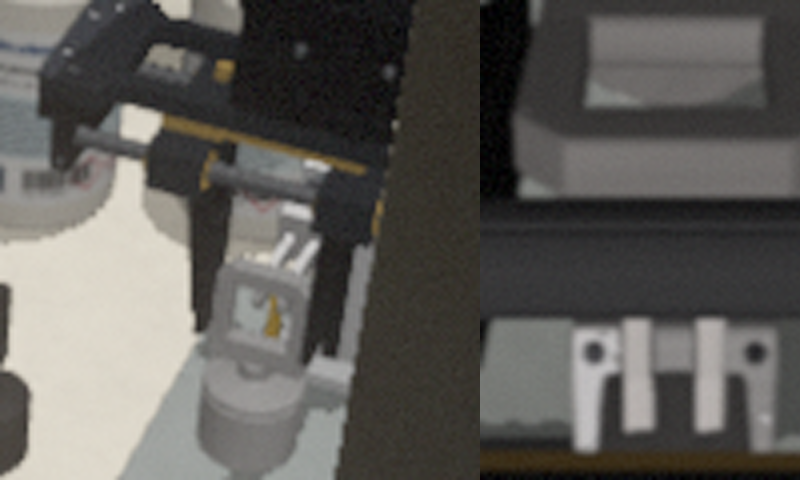

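>>> drive_tool(increments=[[[0,0,0],[0,0,0]],[[-0.05,0,0],[0,0,0]],[[-0.06,0,0],[0,0,0]],[[-0.06,0,0],[0,0,0]],[[-0.06,0,0],[0,0,0]]])

```text
t: 11.28
eef_pos: [564.6, -127.9, 152.9]
tcp_rot: [3.142, 0.0, 2.962]
ft_force: [0.4, 0.8, -3.6]
opening: 0.416
```

>>> drive_tool(increments=[[[-0.06,0,0],[0,0,0]],[[-0.06,0,0],[0,0,0]],[[-0.06,0,0],[0,0,0]],[[-0.06,0,0],[0,0,0]],[[0,0,0],[0,0,0]]])

```text
t: 11.7
eef_pos: [571.9, -129.3, 152.8]
tcp_rot: [3.142, 0.0, 2.962]
ft_force: [-0.6, 0.3, -3.8]
opening: 0.42
```

```bash
python3 look.py 11
```

```text
stand x -37.5 y -0.3  foot z 93.3 eye z 162.3  Fx -0.59 Fy 0.18 Fz -3.81 yaw 2.9618
11.7
```

View pics/z11.png

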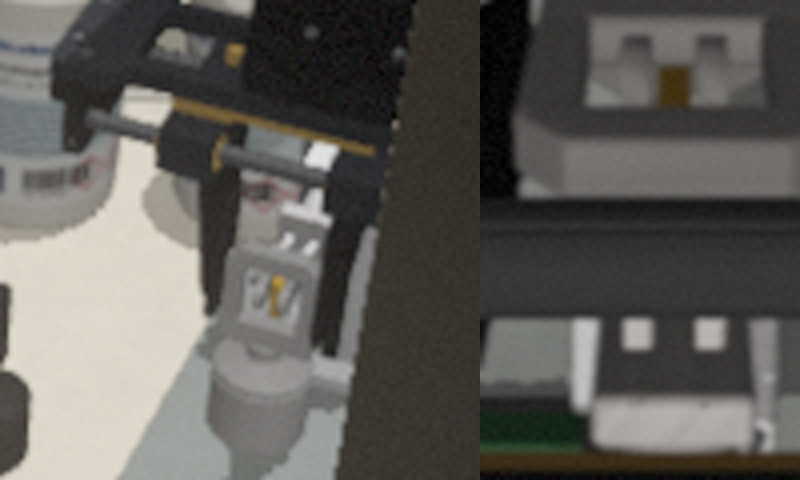

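View pics/w11.png

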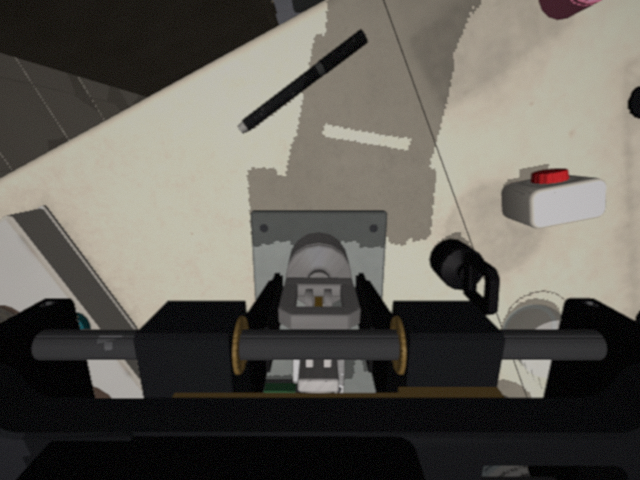

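>>> drive_tool(increments=[[[-0.05,0,0],[0,0,0]],[[-0.05,0,0],[0,0,0]],[[-0.05,0,0],[0,0,0]],[[-0.05,0,0],[0,0,0]],[[-0.05,0,0],[0,0,0]]])

```text
t: 12.22
eef_pos: [579.1, -130.6, 152.8]
tcp_rot: [3.142, -0.0, 2.962]
ft_force: [0.1, 0.1, -3.8]
opening: 0.414
```

>>> drive_tool(increments=[[[-0.05,0,0],[0,0,0]],[[-0.05,0,0],[0,0,0]],[[-0.05,0,0],[0,0,0]],[[-0.05,0,0],[0,0,0]],[[-0.05,0,0],[0,0,0]]])

```text
t: 12.63
eef_pos: [586.4, -131.9, 152.8]
tcp_rot: [3.142, -0.0, 2.962]
ft_force: [-0.4, 1.4, -4.2]
opening: 0.416
```

```bash
python3 look.py 12
```

```text
stand x -22.7 y -0.2  foot z 93.3 eye z 162.3  Fx -0.66 Fy 1.32 Fz -4.23 yaw 2.9618
12.6333
```

View pics/z12.png

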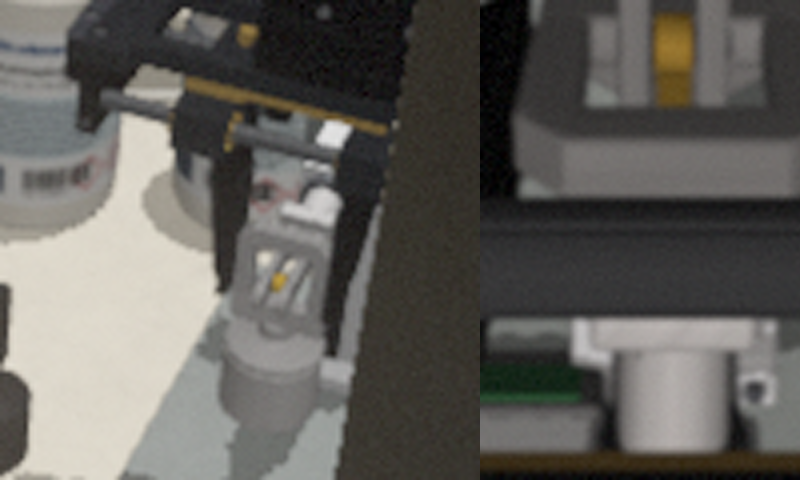

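>>> drive_tool(increments=[[[-0.05,0,0],[0,0,0]],[[-0.05,0,0],[0,0,0]],[[-0.05,0,0],[0,0,0]],[[-0.05,0,0],[0,0,0]],[[-0.05,0,0],[0,0,0]]])

```text
t: 13.15
eef_pos: [593.8, -133.3, 152.8]
tcp_rot: [3.142, 0.0, 2.962]
ft_force: [-0.2, 0.4, -3.6]
opening: 0.419
```

>>> drive_tool(increments=[[[-0.04,0,0],[0,0,0]],[[-0.04,0,0],[0,0,0]],[[-0.04,0,0],[0,0,0]],[[0,0,0],[0,0,0]]])

```text
t: 13.48
eef_pos: [597.4, -133.9, 152.8]
tcp_rot: [3.142, 0.0, 2.962]
ft_force: [-0.4, 0.6, -3.7]
opening: 0.417
```

```bash
python3 look.py 13
```

```text
stand x -11.5 y -0.2  foot z 93.3 eye z 162.3  Fx -0.47 Fy 0.49 Fz -3.68 yaw 2.9618
13.4833
```

View pics/z13.png

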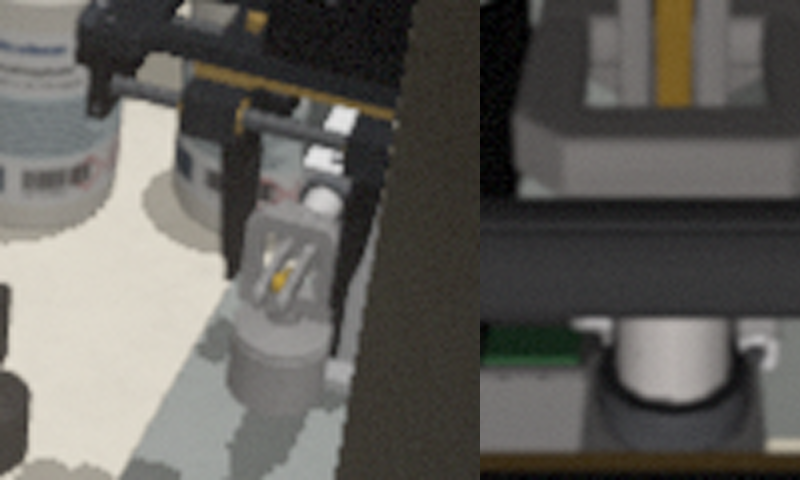

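View pics/w13.png

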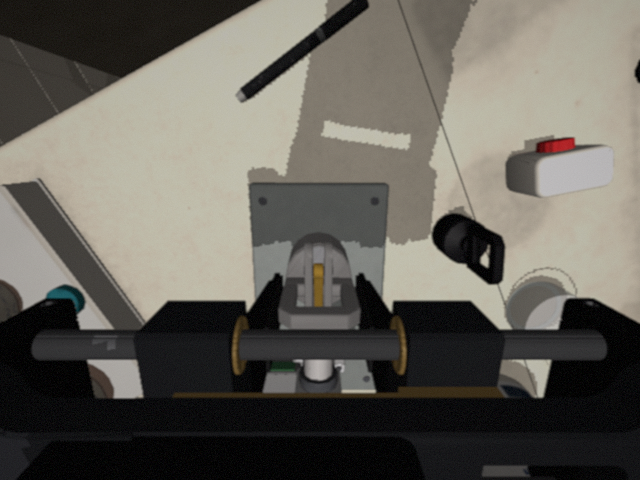

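>>> drive_tool(increments=[[[0,0,0.02],[0,0,0]],[[0,0,0.02],[0,0,0]],[[0,0,0.02],[0,0,0]],[[0,0,0.02],[0,0,0]],[[0,0,0.02],[0,0,0]]])

```text
t: 14.0
eef_pos: [597.2, -133.8, 149.8]
tcp_rot: [3.142, 0.0, 2.962]
ft_force: [-0.1, 0.1, -3.3]
opening: 0.418
```

>>> drive_tool(increments=[[[-0.02,0,0],[0,0,0]],[[-0.02,0,0],[0,0,0]],[[-0.02,0,0],[0,0,0]],[[-0.02,0,0],[0,0,0]],[[0,0,0],[0,0,0]]])

```text
t: 14.42
eef_pos: [599.7, -134.3, 149.8]
tcp_rot: [3.142, 0.0, 2.962]
ft_force: [0.2, -0.5, -4.2]
opening: 0.418
```

>>> drive_tool(increments=[[[-0.02,0,0],[0,0,0]],[[-0.02,0,0],[0,0,0]],[[-0.02,0,0],[0,0,0]],[[0,0,0],[0,0,0]]])

```text
t: 14.75
eef_pos: [601.5, -134.6, 149.8]
tcp_rot: [3.142, 0.0, 2.962]
ft_force: [0.4, 0.1, -4.0]
opening: 0.417
```

```bash
python3 look.py 14
```

```text
stand x -7.4 y -0.2  foot z 90.3 eye z 159.3  Fx 0.35 Fy 0.16 Fz -3.99 yaw 2.9618
14.75
```

View pics/z14.png

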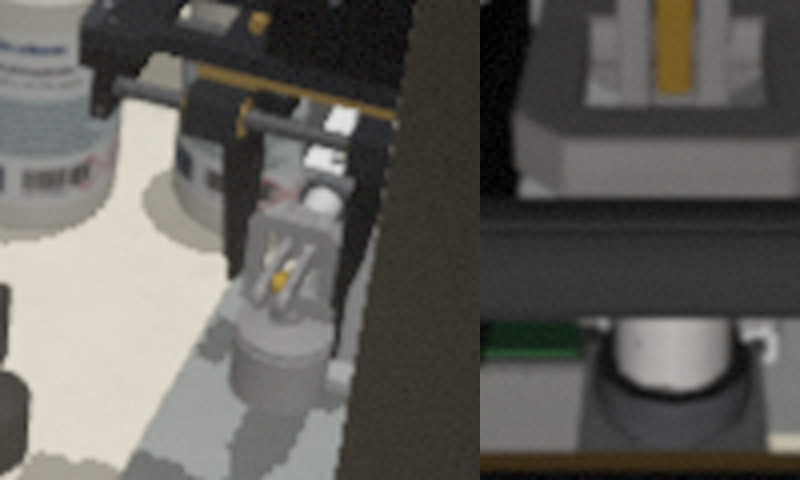

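>>> drive_tool(increments=[[[-0.015,0,0],[0,0,0]],[[-0.015,0,0],[0,0,0]],[[-0.015,0,0],[0,0,0]],[[0,0,0],[0,0,0]]])

```text
t: 15.18
eef_pos: [602.7, -134.9, 149.8]
tcp_rot: [3.142, 0.0, 2.962]
ft_force: [0.1, -0.2, -3.9]
opening: 0.418
```

>>> drive_tool(increments=[[[-0.015,0,0],[0,0,0]],[[-0.015,0,0],[0,0,0]],[[0,0,0],[0,0,0]]])

```text
t: 15.43
eef_pos: [603.6, -135.0, 149.8]
tcp_rot: [3.142, 0.0, 2.962]
ft_force: [1.1, -1.3, -3.7]
opening: 0.416
```

>>> drive_tool(increments=[[[-0.015,0,0],[0,0,0]],[[-0.015,0,0],[0,0,0]],[[0,0,0],[0,0,0]]])

```text
t: 15.68
eef_pos: [604.5, -135.2, 149.8]
tcp_rot: [3.142, 0.0, 2.962]
ft_force: [1.4, -0.5, -3.4]
opening: 0.418
```

>>> drive_tool(increments=[[[-0.013,0,0],[0,0,0]],[[-0.013,0,0],[0,0,0]],[[0,0,0],[0,0,0]]])

```text
t: 15.93
eef_pos: [605.3, -135.3, 149.8]
tcp_rot: [3.141, 0.0, 2.962]
ft_force: [0.2, -0.1, -3.5]
opening: 0.416
```

>>> drive_tool(increments=[[[-0.013,0,0],[0,0,0]],[[-0.013,0,0],[0,0,0]],[[0,0,0],[0,0,0]]])

```text
t: 16.18
eef_pos: [605.8, -135.4, 149.8]
tcp_rot: [3.141, -0.0, 2.962]
ft_force: [-0.9, -0.1, -3.2]
opening: 0.42
```

>>> drive_tool(increments=[[[-0.013,0,0],[0,0,0]],[[0,0,0],[0,0,0]]])

```text
t: 16.35
eef_pos: [605.9, -135.4, 149.7]
tcp_rot: [3.141, -0.001, 2.962]
ft_force: [-3.6, 0.2, -2.3]
opening: 0.417
```

>>> drive_tool(increments=[[[0.02,0,0],[0,0,0]],[[0.02,0,0],[0,0,0]],[[0,0,0],[0,0,0]]])

```text
t: 16.6
eef_pos: [605.4, -135.4, 149.9]
tcp_rot: [3.142, 0.001, 2.962]
ft_force: [0.2, 0.2, -4.5]
opening: 0.417
```

>>> drive_tool(increments=[[[0,0,0.02],[0,0,0]],[[0,0,0.02],[0,0,0]],[[0,0,0.02],[0,0,0]],[[0,0,0],[0,0,0]]])

```text
t: 16.93
eef_pos: [605.2, -135.3, 147.8]
tcp_rot: [3.141, -0.0, 2.962]
ft_force: [-0.9, -0.5, -3.6]
opening: 0.419
```

>>> drive_tool(increments=[[[0,0,0.015],[0,0,0]],[[0,0,0.015],[0,0,0]],[[0,0,0],[0,0,0]]])

```text
t: 17.18
eef_pos: [605.1, -135.3, 147.0]
tcp_rot: [3.141, -0.0, 2.962]
ft_force: [-0.1, 0.0, -4.8]
opening: 0.415
```

```bash
python3 look.py 15
```

```text
stand x -3.7 y -0.2  foot z 87.5 eye z 156.5  Fx -0.14 Fy 0.01 Fz -4.82 yaw 2.9618
17.1833
```

View pics/z15.png

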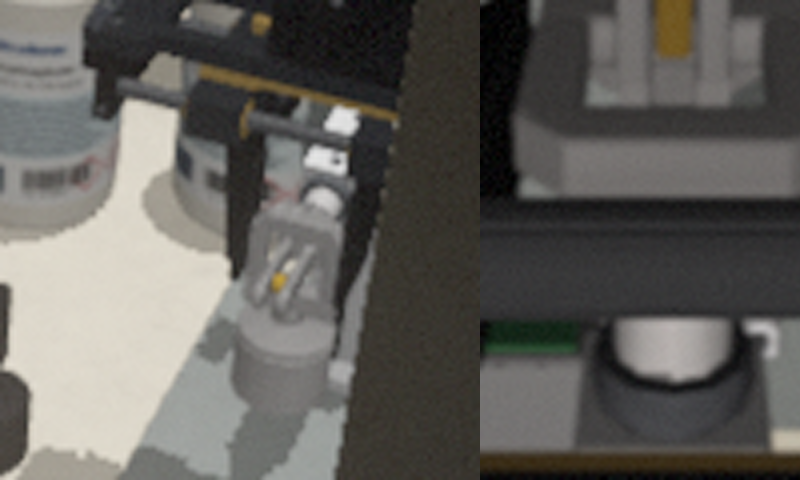

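>>> drive_tool(increments=[[[0,0,0.013],[0,0,0]],[[0,0,0.013],[0,0,0]],[[0,0,0],[0,0,0]]])

```text
t: 17.53
eef_pos: [605.1, -135.3, 146.2]
tcp_rot: [3.141, -0.0, 2.962]
ft_force: [-0.5, -0.2, -3.0]
opening: 0.412
```

>>> drive_tool(increments=[[[0,0,0.013],[0,0,0]],[[0,0,0.013],[0,0,0]],[[0,0,0],[0,0,0]]])

```text
t: 17.78
eef_pos: [605.1, -135.3, 145.4]
tcp_rot: [3.141, -0.0, 2.962]
ft_force: [0.1, -0.3, -4.4]
opening: 0.422
```

>>> drive_tool(increments=[[[0,0,0.013],[0,0,0]],[[0,0,0.013],[0,0,0]],[[0,0,0],[0,0,0]]])

```text
t: 18.03
eef_pos: [605.1, -135.3, 144.7]
tcp_rot: [3.141, -0.0, 2.962]
ft_force: [-0.4, 1.0, -3.3]
opening: 0.418
```

>>> drive_tool(increments=[[[0,0,0.013],[0,0,0]],[[0,0,0.013],[0,0,0]],[[0,0,0],[0,0,0]]])

```text
t: 18.28
eef_pos: [605.1, -135.3, 143.9]
tcp_rot: [3.141, -0.0, 2.962]
ft_force: [0.2, -0.1, -3.5]
opening: 0.419
```

>>> drive_tool(increments=[[[0,0,0.013],[0,0,0]],[[0,0,0],[0,0,0]]])

```text
t: 18.45
eef_pos: [605.2, -135.3, 143.6]
tcp_rot: [3.141, 0.0, 2.962]
ft_force: [0.1, 0.1, -3.2]
opening: 0.422
```

>>> drive_tool(increments=[[[0,0,0.013],[0,0,0]],[[0,0,0],[0,0,0]]])

```text
t: 18.62
eef_pos: [605.2, -135.3, 143.2]
tcp_rot: [3.141, 0.0, 2.962]
ft_force: [-0.8, 0.3, -3.9]
opening: 0.417
```

```bash
python3 look.py 16
```

```text
stand x -3.7 y -0.2  foot z 83.7 eye z 152.7  Fx -0.79 Fy 0.13 Fz -3.92 yaw 2.9618
18.6167
```

View pics/z16.png

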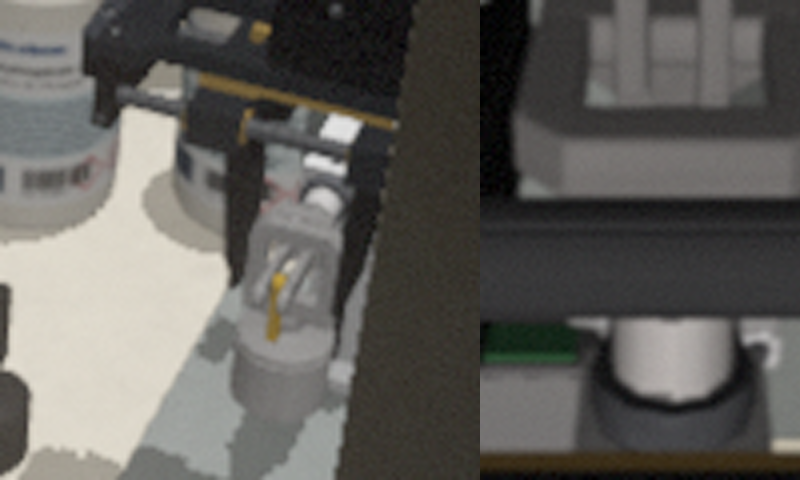

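>>> drive_tool(increments=[[[0,0,0.013],[0,0,0]],[[0,0,0],[0,0,0]]])

```text
t: 18.88
eef_pos: [605.2, -135.3, 142.8]
tcp_rot: [3.141, 0.0, 2.962]
ft_force: [0.3, 0.1, -3.8]
opening: 0.417
```

>>> drive_tool(increments=[[[0,0,0.013],[0,0,0]],[[0,0,0],[0,0,0]]])

```text
t: 19.05
eef_pos: [605.2, -135.3, 142.5]
tcp_rot: [3.142, 0.0, 2.962]
ft_force: [-1.3, -1.1, -1.5]
opening: 0.409
```

>>> drive_tool(increments=[[[0,0,0.013],[0,0,0]],[[0,0,0],[0,0,0]]])

```text
t: 19.22
eef_pos: [605.2, -135.3, 142.3]
tcp_rot: [3.142, 0.0, 2.962]
ft_force: [-0.3, 0.3, -0.4]
opening: 0.416
```

>>> drive_tool(increments=[[[0,0,0.01],[0,0,0]],[[0,0,0],[0,0,0]]])

```text
t: 19.38
eef_pos: [605.2, -135.3, 142.0]
tcp_rot: [3.142, 0.0, 2.962]
ft_force: [-2.1, 0.4, 1.6]
opening: 0.417
```

>>> drive_tool(increments=[[[0,0,-0.006],[0,0,0]],[[0,0,0],[0,0,0]],[[0,0,0],[0,0,0]]])

```text
t: 19.63
eef_pos: [605.2, -135.3, 142.0]
tcp_rot: [3.142, 0.0, 2.962]
ft_force: [-0.5, 0.9, 1.4]
opening: 0.417
```

>>> drive_tool(increments=[[[0,0,0],[0,0,0]],[[0,0,0],[0,0,0]],[[0,0,0],[0,0,0]],[[0,0,0],[0,0,0]]], jaw=0.1)

```text
t: 19.97
eef_pos: [605.2, -135.3, 141.9]
tcp_rot: [3.142, 0.0, 2.962]
ft_force: [0.2, 0.1, 1.0]
opening: 0.544
```

```bash
python3 look.py 17
```

```text
stand x -3.6 y -0.2  foot z 82.4 eye z 151.4  Fx 0.20 Fy 0.18 Fz 1.00 yaw 2.9618
19.9667
```

View pics/z17.png

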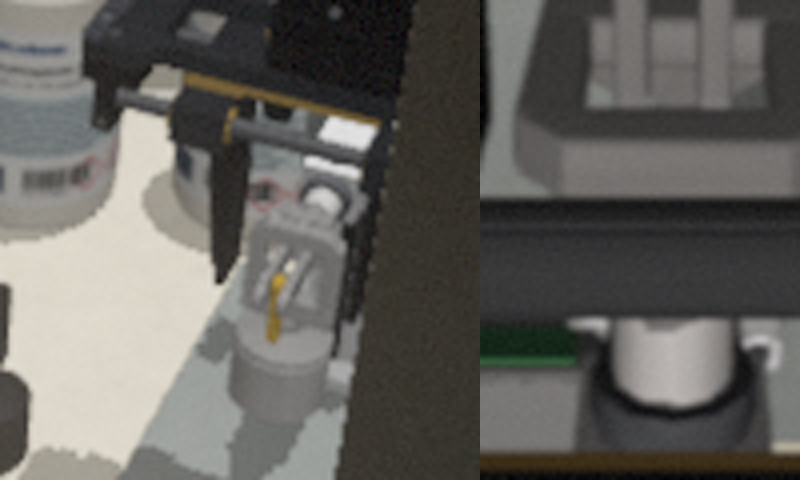

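View pics/w17.png

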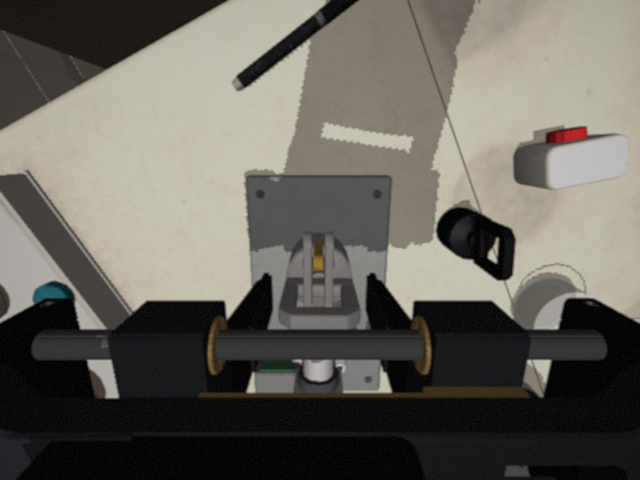

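>>> drive_tool(increments=[[[0,0,0],[0,0,0]],[[0,0,0],[0,0,0]],[[0,0,0],[0,0,0]],[[0,0,-0.1],[0,0,0]],[[0,0,-0.2],[0,0,0]]], jaw=0.4)

```text
t: 20.48
eef_pos: [604.9, -135.2, 150.7]
tcp_rot: [3.141, -0.001, 2.962]
ft_force: [0.4, -0.6, -0.7]
opening: 0.699
```

>>> drive_tool(increments=[[[0,0,-0.5],[0,0,0]],[[0,0,-0.8],[0,0,0]],[[0,0,-0.8],[0,0,0]],[[0,0,-0.8],[0,0,0]],[[0,0,-0.8],[0,0,0]]])

```text
t: 20.9
eef_pos: [605.0, -135.2, 263.8]
tcp_rot: [3.142, 0.001, 2.962]
ft_force: [-0.0, 0.6, 0.5]
opening: 0.701
```

>>> drive_tool(increments=[[[0,0,-0.5],[0,0,0]],[[0,0,0],[0,0,0]],[[0,0,0],[0,0,0]],[[0,0,0],[0,0,0]],[[0,0,0],[0,0,0]]])

```text
t: 21.32
eef_pos: [604.7, -135.2, 275.7]
tcp_rot: [3.141, -0.002, 2.962]
ft_force: [-0.2, 0.4, 0.8]
opening: 0.703
```

>>> drive_tool(increments=[[[0,0,0],[0,0,0]],[[0,0,0],[0,0,0]],[[0,0,0],[0,0,0]],[[0,0,0],[0,0,0]],[[0,0,0],[0,0,0]]])

```text
t: 21.73
eef_pos: [605.1, -135.3, 276.8]
tcp_rot: [3.141, -0.0, 2.962]
ft_force: [0.2, -0.2, -0.8]
opening: 0.698
```

```bash
python3 look.py 18; python3 - <<'E'
from h import *
from cell import env
w=snap(env,"wrist","w19");s=snap(env,"side","side19")
a=pickle.load(open("pics/w18.pkl","rb"));print(np.abs(a["pixels"].astype(int)-w["pixels"])[200:330,250:390].mean())
for p in (w,s):
  for tt in ("weight_eye","test_weight"):
    print(tt,[(d["point"],d["score"]) for d in env.tip_of(tt,p)])
cv2.imwrite("pics/z19.png",np.hstack([cv2.resize(s["pixels"][170:290,390:490],None,fx=4,fy=4,interpolation=cv2.INTER_CUBIC),cv2.resize(w["pixels"][180:330,270:370],None,fx=4,fy=4,interpolation=cv2.INTER_CUBIC)[:480]]))
E
```

```text
stand x -3.7 y -0.2  foot z 217.3 eye z 286.3  Fx 0.29 Fy -0.18 Fz -0.76 yaw 2.9618
21.7333
1.7178571428571427
weight_eye [([608.0, -136.8, 153.5], 0.79), ([624.4, -7.5, 69.4], 0.68)]
test_weight [([624.0, -3.3, 0.9], 0.95), ([408.9, 102.1, -3.8], 0.64), ([608.8, -136.9, 79.8], 0.55)]
weight_eye [([405.9, 104.5, 70.0], 0.76), ([607.6, -134.2, 152.7], 0.59), ([627.8, -8.8, 70.2], 0.56)]
test_weight [([605.3, -134.4, 84.5], 0.74), ([407.7, 107.8, 5.2], 0.66), ([623.7, -1.1, 2.3], 0.65)]
```

View pics/z19.png

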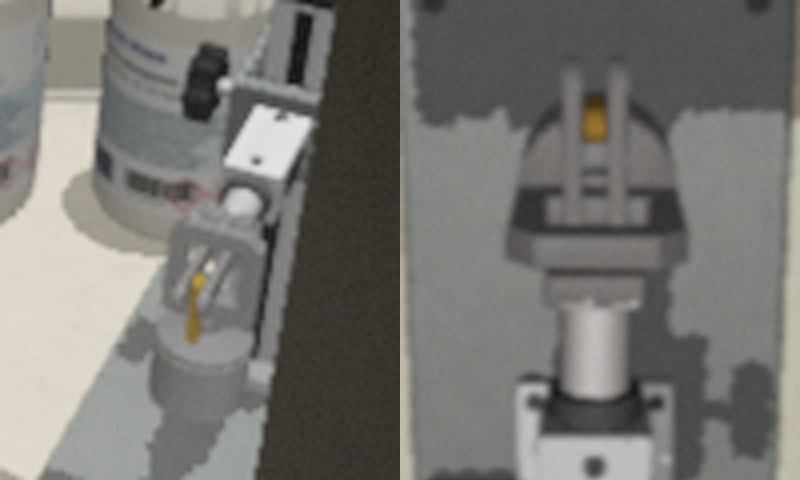

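View pics/side19.png

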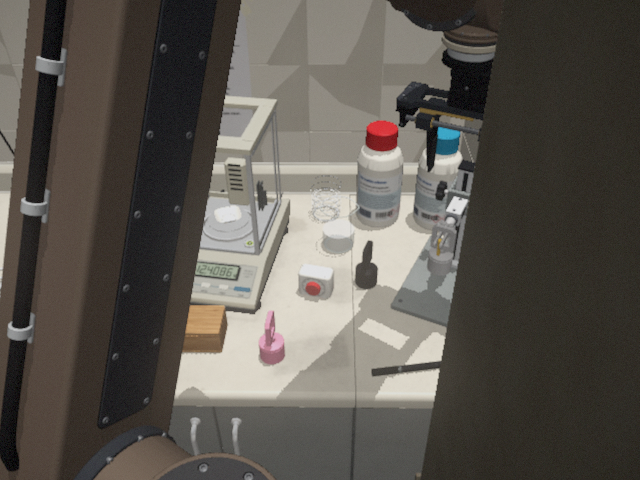

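>>> drive_tool(increments=[[[0,0,0],[0,0,0]],[[0,0,0],[0,0,0]],[[0,0,0],[0,0,0]],[[0,0,0],[0,0,0]],[[0,0,0],[0,0,0]]])

```text
t: 22.55
eef_pos: [605.1, -135.3, 276.9]
tcp_rot: [3.142, 0.0, 2.962]
ft_force: [-0.2, 0.1, 0.2]
opening: 0.701
```

>>> drive_tool(increments=[[[0,0,0],[0,0,0]],[[0,0,0],[0,0,0]],[[0,0,0],[0,0,0]],[[0,0,0],[0,0,0]],[[0,0,0],[0,0,0]]])

```text
t: 22.97
eef_pos: [605.2, -135.3, 277.0]
tcp_rot: [3.142, 0.0, 2.962]
ft_force: [0.4, -0.1, -0.5]
opening: 0.699
```

```bash
python3 - <<'E'
from h import *
from cell import env
a=[env.read_camera("side")["pixels"].astype(int) for _ in range(4)]
print([np.abs(a[0]-x)[220:280,425:455].mean() for x in a[1:]],[np.abs(a[0]-x)[300:350,250:300].mean() for x in a[1:]])
print(env.job_done())
E
```

```text
[np.float64(1.5242592592592592), np.float64(1.5466666666666666), np.float64(1.5896296296296297)] [np.float64(0.9728), np.float64(0.9965333333333334), np.float64(0.9485333333333333)]
the job is handed in; nothing more can be done
None
```

The steel test weight is hanging by its eye in the groove of the load peg, and the yellow flap has dropped shut in front of the plate. I handed the job in at about t = 23 s. The hand-in reports no verdict, so the result is judged only by my own checks.

**What I did:** I gripped the weight by its plate edges, lifted it, and slid the eye over the peg nose. The cameras showed the flap swinging up as the eye went in. I felt the shoulder at about 3.6 N, backed off about 1 mm, and lowered until the groove took the weight. I then released it and raised the gripper well clear.

**Final checks:**
- **Position:** The contact points put the eye about 3.7 mm in front of the usual seat and 0.2 mm to the side. That is within the 8.5 mm and 8 mm limits.
- **Flap:** The last pictures show it hanging straight down in front of the plate.
- **Load:** The wrist lost the weight's 3.6 to 4 N as it settled, so the peg is carrying it. The push on the stand should have peaked near 5 N, read at the wrist because the stand gives no reading of its own.
- **Stillness:** Four side pictures taken just before the hand-in showed almost no change. The area around the weight varied slightly more than the comparison patch (1.5 against 1.0 grey levels), which I took as noise and did not look into.
- **Bystanders:** The timer, weight box, marker and beaker looked unmoved in the last side picture; I did not measure them again.

**Disagreement:** The detectors put the eye 2 to 3 mm further in along the peg than the touch estimate. That is within their 4 mm accuracy, and both values are within the limit.

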